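# Unlock the crab stall's hanging scale and hang its weighing basket

### The arm

A 6-joint arm with a two-finger parallel gripper is mounted at the origin on the work surface. World frame = base frame: x ahead of the robot, y to its left, z up, the work surface at z = 0. Lengths are in mm, angles in rad, forces in N, time in s.
With the tool pointing down it reaches from about 350 to 975 mm from the base axis. Payload 7.1 kg.
Tool frame: the origin (TCP) lies at the very end of the fingers, on their centre line; the grasp point (between the pads) lies 19 mm behind it; z points along the fingers, y is the line along which they close (so a half turn about z gives the same grasp; the last joint's range is limited). The gripper opens to 88 mm and grips with 3 to 60 N. Pads are 20 mm wide; open, the fingers measure 115 mm over their backs; the gripper's body (75 mm by 178 mm) begins 61 mm behind the grasp point.
Start: joints at [1.253, 0.423, 1.63, -0, 1.089, -0.019], TCP at [183.952, 597.299, 222.675] pointing down, gripper open.
Joint ranges: [-3, 3], [-0.9, 2.11], [0.09, 2.58], [-1.31, 4.45], [0.11, 2.69], [-2.54, 2.54]. Speed limits (rad/s): [2.39, 2.39, 3.01, 3.14, 3.14, 3.14].

### API

Orientations are given as a rotation vector (axis times angle).
In Python, from workcell import ctrl, optics gives the robot as it stands.
- The arm moves only by the shell command python3 -m jog 'ROWS'. ROWS is JSON, a list of rows, each a list of 7 numbers: the shift along the tool's x, y, z in units of 40 mm (1.0 is 40 mm), then the turn, a rotation vector about the tool's x, y, z in units of 6 degrees (1.0 is 6 degrees), then the opening, from 0 (shut) to 1 (fully open). A call has 1 to 20 rows; each row shifts and turns the commanded pose from where the row before left it, along the tool's axes as they then stand; what a row does not reach is not made up. A row lasts 1/10 s, in which the tool goes at most 50 mm and 8.59 degrees, less where a joint would pass 70% of its speed; a pose out of reach is approached as far as the arm can. A call is refused whole if a number of a shift passes 1 or a number of a turn 1, either way. A call with a gripper value outside its range is refused whole. The fingers move at their own pace and stop on an object; the grip force is fixed at half the most. Time passes only in rows, so rows that do not move let the fingers close. It gives the time, the measured TCP pose, the force, the opening and the grip force at its end, in the units of the state.
- ctrl.get_obs(): the state, without advancing time (a new reading comes with each control period).
- optics.get_image(name): name is "side" or "top"; returns the picture (384x512x3 uint8, red, green, blue); there is no depth.
- optics.camera_model(name): a dict with "fov_y" (degrees; the focal length in pixels is half the picture's height over the tangent of half this angle, whatever the lens; pixels are square), "cx", "cy" (the principal point, pixels), "view" (4x4, takes a point from world to camera coordinates). Camera axes: x right, y up, looking along -z (the intrinsics and any distortion apply to the point x, -y, -z); pixel columns grow to the right and rows downward; lengths in mm; the calibration is good to about 2 mm. A picture is of the moment at which its call begins. camera_model takes no time and is no camera call.
- ctrl.close_job(): hands the job in; it is judged then, once.
Trained networks look in the newest picture that a camera, given by its name, has taken for a name from the list of things; names that differ only in an ending like _2 or _b are one class to them, and where a whole thing is asked for, a point or a joint stands for the part that bears it (a point fixed in the world has none). Each returns a list of dicts, best first, with "conf" (0 to 1); they miss things now and then, are a little off and sometimes report something else, mostly with a low value. They report only what shows in the picture. A call takes as long as a camera call. They do not tell look-alikes from the thing itself.
- optics.masks_of(target, camera): "pixels" (384x512 bool, what is visible of it) and "extent" ([centre column, centre row, width, height] in pixels, round what is visible of it).
The state is a dict: "t": time; "qpos": joint angles; "qvel": joint speeds; "joint_torque": joint torques, N m; "ee_pos": TCP position; "orientation": TCP orientation; "ft_force": force on the tool from outside, world axes, zero at the start; "moment": the same for the moment, N m; "width": finger opening in mm; "grasp_force": force on a finger pad.
Only numpy, scipy, OpenCV 4.12 (cv2) and the standard library are available. Lean on these libraries where they do the work, as an engineer would, in place of code of your own. Each camera call takes 0.05 s, during which the arm holds its last target. There are 200 camera calls.

### The job

Get the hanging scale ready for weighing: first slide its red transport-lock knob away from the front of the scale all the way to its end stop, so that the green flag stands fully up, without ramming the stop. Then hang the empty basket by its handle across both prongs of the scale's hook and let go, so that it hangs upright and still. The jar, the crab shell and the spoon stay where they are.

Things in the scene. Friction and masses are not known exactly. Their poses are not given: they have to be found in the camera images.
- scale: Hanging market scale, fixed. White console 200 mm (x) by 320 mm (y), top 60 mm above the counter; origin under its centre, front (-x side) roughly towards the robot. Lock slot along x at y = +100 mm. Steel column 36 by 50 mm at x = +78, y = -90 mm, 250 mm tall, carries the twin-prong hook. Position and yaw vary.
- lock_knob: Red upright paddle of the transport lock, 20 mm thick (scale's x), 64 mm wide (y), 45 mm tall. Origin: its centre at the console's top face, 60 mm above the counter; starts at x = -75 to -55 mm of the scale. Slides only along the scale's +x with a drag of about 5 N and stays where left. About 0.12 kg; grip it across its thickness from above, or push it from behind.
- knob_top (a point): Centre of the knob's top, 105 mm above the counter. The end stop is hidden in the console and set differently on every scale: the knob is home with this point at x = -5 to +45 mm of the scale, well short of the slot's end. In the last 6 mm it pushes a light sprung catch (drag rises to about 8 N) that lifts the green flag; then the firm stop.
- flag (a joint): Green flag (44 by 12 mm) in the console top at x = 0, y = +25 mm of the scale. 0 m: down, flush (locked). It starts to rise only in the knob's last 6 mm and is 0.012 m up when the knob reaches its end stop (2 mm of flag per 1 mm of knob; a little more while the stop is pressed). Moved by the knob.
- stop_buffer (a joint): Stiff rubber buffer behind the hidden end stop, unseen: 0 m until the knob is home, then squeezed 1 mm per 10 N of push against the stop (after drag), springs back when let go. More than 2 mm (20 N on the stop, some 28 N on the knob with its drag) counts as ramming it; stop pushing as soon as the stop is felt or the flag is up.
- hook_seat (a point): Midway between the hook's two prongs, where the middle of the basket's bar rests when hung: 244 mm above the counter, x = -25, y = -90 mm of the scale. Axes as the scale's; the hung bar lies along y. The prongs are level for 22 mm before and behind this point, their tops 5 mm below it.
- hook_tip (a point): Midway between the two prong tips, at the front of the hook. Prongs: dark 8 mm round bar, 28 mm either side of the middle, pointing to the scale's front, turned up there to 13 mm above hook_seat; behind the level part they rise 10 mm to a crossbar 78 mm behind hook_seat, its top 10 mm above hook_seat.
- basket: Aluminium weighing basket, empty, about 0.35 kg (varies): open pan 100 mm (x) by 140 mm (y), 45 mm tall, with a fixed rigid round-bar handle arching over it in its y-z plane. Stands upright on the counter; origin at the centre of its underside, z up. Position and yaw vary.
- basket_bar (a point): Middle of the handle's straight level top bar: 10 mm round, straight for 52 mm either way along the basket's y, its axis 115 mm above the pan's underside. Grip it here across the basket's x, between where the two prongs will go. The pan is wider than the hook: bring it in from the hook's front, pan below the prongs and bar just over their tips, then lower.
- jar: Bystander: amber jar with white cap, 66 mm across, 90 mm tall, loose; origin under its centre.
- shell: Bystander: orange crab shell, 100 mm across, 43 mm tall, loose, dome up; origin under its centre.
- spoon: Bystander: spoon with red handle, 190 mm long, lying on the counter; origin at its middle, x along it.
Not all that is in view belongs to the job. Of the things like the basket, leave any that is brown or pink; of the rest the larger one is meant.

How it is judged (in metres and radians):
On the way, in this order (a step that is already met when the one before it is completed fails the run):
1. the lock knob is slid to its end stop: the green flag is up (value of joint flag above 0.009 m), for 0.2 s.
2. the basket hangs by its bar on both prongs, let go (x of basket_bar in the frame of hook_seat between -0.026 and 0.03 m and y of basket_bar in the frame of hook_seat between -0.024 and 0.024 m and z of basket_bar in the frame of hook_seat between -0.006 and 0.009 m and angle between basket's own z axis and vertical below 0.3 rad and contact force between basket and scale above 1 N and contact force between the fingers and basket below 0.1 N), for 0.2 s.
At the end, for the whole second after the job is handed in: The flag stands at least 9 mm up (knob within 1.5 mm of its stop); the basket, let go, hangs at rest on both prongs: bar middle -26 to +30 mm along, 24 mm across, -6 to +9 mm in height of hook_seat, within 0.3 rad of upright, under 0.03 m/s and 0.4 rad/s (all of step 2 and value of joint flag above 0.009 m and linear speed of basket below 0.03 m/s and angular speed of basket below 0.4 rad/s); the robot touches nothing.
It fails at once if the end stop is rammed with more than 20 N (buffer squeezed over 2 mm) (value of joint stop_buffer above 0.002 m).
It fails at once if the basket is tipped over (angle between basket's own z axis and vertical above 1 rad).
It fails at once if the jar, shell or spoon is pushed more than 30 mm (distance of any of jar, shell, spoon from where it was at the start of the episode above 0.03 m).
It also fails if it takes over 64 s, if anything falls off the work surface, if the arm or the gripper's body presses on something with over 40 N, if the wrist force passes 120 N, or if a joint passes its speed limit or range.

## Working session

There is one attempt and no reset: what is moved stays moved. The work goes in short steps, Python scripts to look and compute and a shell command to move; the robot and the scene stay as the last step left them, time stands still between calls to the robot, and variables do not carry over. Pictures are saved under pics/ and viewed, at most 10 in all, crops included, and the job is handed in when it is done.

```bash
mkdir -p pics; ls; python3 - <<'E'
from workcell import ctrl, optics
import cv2, numpy as np
o=ctrl.get_obs(); print(o)
for c in("side","top"):
    im=optics.get_image(c); cv2.imwrite(f"pics/{c}0.png",im[:,:,::-1]); print(c,optics.camera_model(c))
    for n in ("scale","lock_knob","flag","hook_tip","basket","jar","shell","spoon"):
        for d in optics.masks_of(n,c): print(c,n,round(d["conf"],2),np.round(d["extent"],1),d["pixels"].sum())
E
```

```text
pics
{'t': 0.0, 'qpos': array([ 1.25302959e+00,  4.23838741e-01,  1.63066853e+00, -9.88420759e-07,
        1.08859349e+00, -1.90153293e-02]), 'qvel': array([-8.47809163e-04, -1.47607002e-03,  1.55173754e-04, -2.10377831e-03,
        1.49650016e-03,  1.88133467e-05]), 'joint_torque': array([-1.55672231e-03, -5.44638383e+01, -2.73658866e+01,  6.42588688e-02,
        2.26851652e-02, -1.08849135e-04]), 'ee_pos': array([183.76916537, 596.8028475 , 221.91144132]), 'orientation': array([-4.67496057e-01, -3.10635860e+00,  2.33546176e-03]), 'ft_force': array([-0.12566861, -0.53654759, -0.27037532]), 'moment': array([ 0.00504539, -0.02419887,  0.03318908]), 'grasp_force': 0.0, 'width': 87.90078750657976}
side {'fov_y': 48.53385957143739, 'cx': 259.7422821777436, 'cy': 194.83003500625517, 'view': array([[ 7.88406478e-01, -6.15152616e-01,  1.57612194e-03,
        -3.30178407e+02],
       [ 3.27045079e-01,  4.21322574e-01,  8.45889358e-01,
        -3.54713841e+02],
       [-5.21015107e-01, -6.66389187e-01,  5.33356082e-01,
        -1.28241985e+03],
       [ 0.00000000e+00,  0.00000000e+00,  0.000
[... 702 characters left out ...]
      -5.49260559e+02],
       [-1.88899217e-01,  7.21465258e-04,  9.81996214e-01,
        -1.51870356e+03],
       [ 0.00000000e+00,  0.00000000e+00,  0.00000000e+00,
         1.00000000e+00]])}
top scale 0.96 [306.4 198.6  85.7  64.2] 3725
top lock_knob 0.4 [375.4 209.8  16.5  43.6] 219
top hook_tip 0.19 [207.4 181.2  20.3  22.6] 354
top basket 0.75 [209.4 215.4  33.6  28.3] 860
top basket 0.71 [186.4 253.8  22.3  21.7] 387
top basket 0.67 [129.7 202.1  43.   28.9] 868
top basket 0.64 [219.7 253.8  22.2  21.2] 457
top jar 0.79 [227.1 171.1  17.2  13. ] 187
top shell 0.82 [206.1 179.6  22.5  18.5] 373
top shell 0.24 [303.6 199.6  84.8  60.5] 3853
top spoon 0.76 [374.3 208.3  10.   42.5] 104
```

```bash
python3 - <<'E'
import cv2,numpy as np
a=cv2.imread("pics/side0.png");b=cv2.imread("pics/top0.png")
E
true
```

```text
(no output)
```

View pics/side0.png

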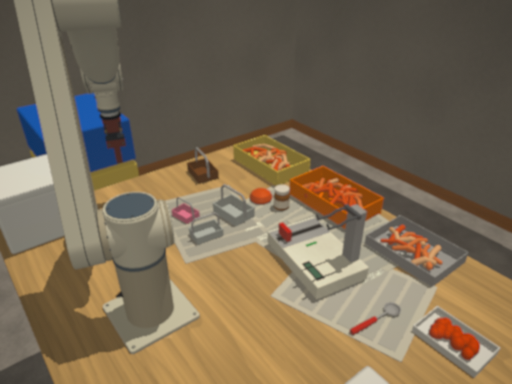

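View pics/top0.png

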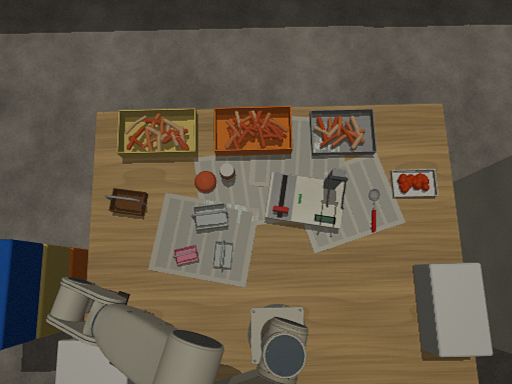

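Side view: the large grey basket is at (234,205), a small grey one at (206,232), the pink one at (185,212), the brown one at (203,168) and the scale at (318,252) with its red knob at (285,231). In the top view these are at (210,216), (222,255), (186,255), (128,202), and the scale at (306,199) with its knob at (281,210). I choose the larger grey basket. Next is one close crop of both views.

```bash
cat > h.py <<'E'
import numpy as np, cv2
from workcell import ctrl, optics
from scipy.optimize import least_squares
C={c:optics.camera_model(c) for c in("side","top")}
def proj(c,P):
    m=C[c];f=192/np.tan(np.radians(m["fov_y"]/2));P=np.atleast_2d(P)
    p=P@m["view"][:3,:3].T+m["view"][:3,3]
    return np.c_[m["cx"]+f*p[:,0]/-p[:,2], m["cy"]-f*p[:,1]/-p[:,2]]
def ray(c,uv,z):
    m=C[c];f=192/np.tan(np.radians(m["fov_y"]/2));R=m["view"][:3,:3]
    o=-R.T@m["view"][:3,3];d=R.T@np.array([(uv[0]-m["cx"])/f,-(uv[1]-m["cy"])/f,-1])
    return o+d*(z-o[2])/d[2]
def tri(us,ut):
    r=least_squares(lambda P:np.r_[proj("side",P)[0]-us,proj("top",P)[0]-ut],[600,0,60.])
    return np.round(r.x,1),np.round(r.fun,1)
E
python3 - <<'E'
from h import *
a=cv2.imread("pics/side0.png")[180:325,180:390];b=cv2.imread("pics/top0.png")[160:280,160:370]
r=lambda i,h:cv2.resize(i,(798,h),interpolation=cv2.INTER_CUBIC)
cv2.imwrite("pics/c1.png",r(a,551)) ; cv2.imwrite("pics/c2.png",r(b,456))
E
```

```text
(no output)
```

View pics/c1.png

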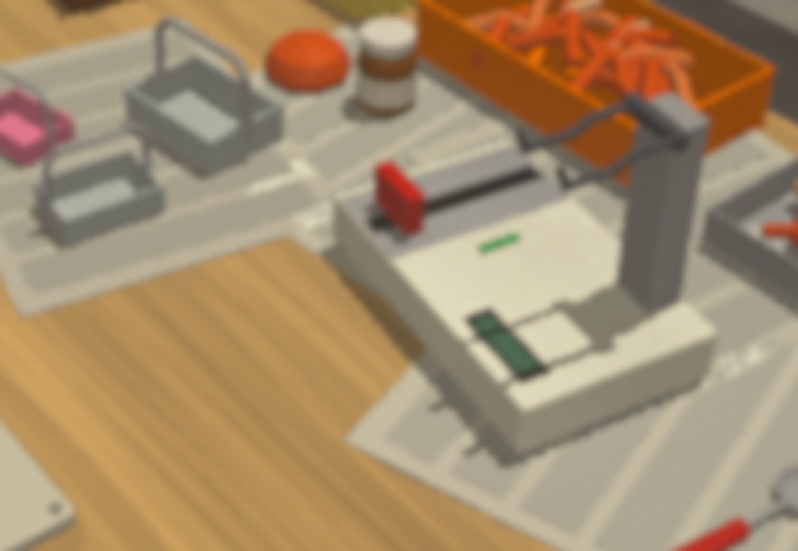

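View pics/c2.png

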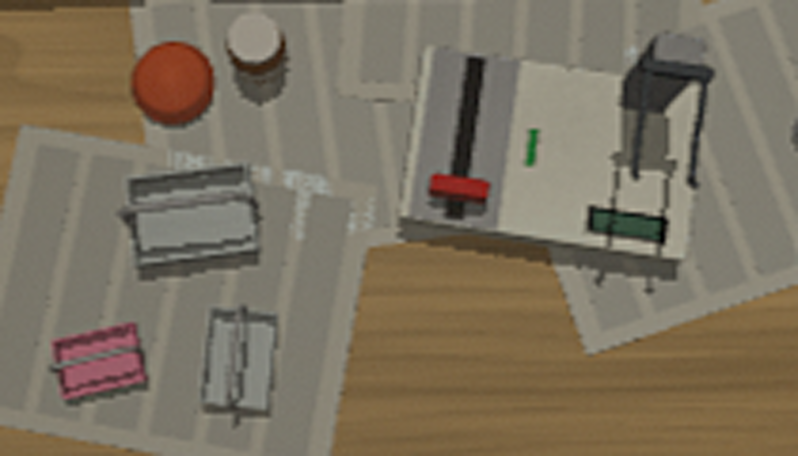

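The crops confirm the choice: the big grey basket has its bar from top-crop (125,211) to (252,196). The prong tips are at (635,175) and (694,184), the knob is at (459,186) and the flag at (532,147). Now I'll fit the poses from both views.

```bash
python3 - <<'E'
from h import *
S=lambda x,y:np.array([(x+.5)/3.8-.5+180,(y+.5)/3.8-.5+180]); T=lambda x,y:np.array([(x+.5)/3.8-.5+160,(y+.5)/3.8-.5+160])
print("tri tipL",tri(S(523,140),T(635,175)),"tipR",tri(S(567,180),T(694,184)))
print("flag",tri(S(499,243),T(532,147)))
print("barL",tri(S(165,24),T(128,211)),"barR",tri(S(243,65),T(252,196)))
def W(p,q):
    c,s=np.cos(p[2]),np.sin(p[2]); return np.array([p[0]+c*q[0]-s*q[1],p[1]+s*q[0]+c*q[1],q[2]])
def fit(obs,p0):
    def f(p): return np.concatenate([proj(c,W(p,q))[0]-uv for c,q,uv in obs])
    r=least_squares(f,p0,loss="soft_l1"); print(np.round(r.x,3)); print(np.round(f(r.x).reshape(-1,2),1).tolist()); return r.x
sc=fit([("side",(-100,160,60),S(335,205)),("side",(-100,-160,60),S(512,408)),("side",(100,-160,60),S(715,330)),
("side",(0,25,60),S(499,243)),("top",(-100,160,60),T(402,218)),("top",(-100,-160,60),T(683,260)),("top",(100,160,60),T(429,47)),("top",(0,25,60),T(532,147)),],[600,-50,0])
for n,q in dict(seat=(-25,-90,244),tip=(-55,-90,257)).items(): print(n,W(sc,q),proj("side",W(sc,q)),proj("top",W(sc,q)))
# knob: unknown x, top face corners
r=least_squares(lambda k:np.concatenate([proj("top",W(sc,(k[0],100,105)))[0]-T(459,182)]),[-60]);print("knob x top",r.x,r.fun,W(sc,(r.x[0],100,105)), (proj("side",W(sc,(r.x[0],100,105)))[0]-179.5)*3.8-.5)
print("basket")
bk=fit([("side",(-50,70,45),S(128,103)),("side",(-50,-70,45),S(207,145)),("side",(50,-70,45),S(282,118)),
("top",(50,70,45),T(130,180)),("top",(50,-70,45),T(248,166)),("top",(-50,70,45),T(137,250)),("top",(-50,-70,45),T(258,236)),("top",(-0,60,112),T(128,211)),("top",(0,-60,112),T(252,196))],[600,100,0])
for c,g in(("side",180),("top",160)):
  for y in(-52,0,52): print(c,y,(proj(c,W(bk,(0,y,115)))[0]-g+.5)*3.8-.5)
print(W(bk,(0,0,115)))
E
```

```text
tri tipL (array([ 488.6, -188.6,  247.1]), array([-0.5,  0.1,  0.3, -0.5])) tipR (array([ 478.8, -246. ,  245.8]), array([-0.6,  0.1,  0.4, -0.6]))
flag (array([ 553.6, -112.2,   63.2]), array([-0.1,  0. ,  0.1, -0.1]))
barL (array([487.4, 328.2, 109.1]), array([-0.4,  0. ,  0.2, -0.3])) barR (array([495.5, 195.9, 121.9]), array([ 0.3, -0. , -0.2,  0.3]))
[ 5.48614e+02 -1.35440e+02 -1.89000e-01]
[[-1.4, -2.6], [1.6, 1.1], [0.5, 1.2], [-0.5, 0.6], [-1.3, -0.6], [0.7, 0.6], [-1.1, -1.1], [-0.3, 0.1]]
seat [ 507.1903433  -219.16089323  244.        ] [[328.42661783 219.89754725]] [[334.82869776 200.18173805]]
tip [ 477.72184822 -213.53881198  257.        ] [[320.37080894 219.00067756]] [[334.58453645 207.4410919 ]]
knob x top [-59.75735283] [-0.03481107 -0.0053085 ] [508.65529518 -26.01346898 105.        ] [399.95375156 179.07169488]
basket
[491.666 265.367 -12.484]
[[-1.0, -3.3], [0.7, 0.6], [0.4, -2.3], [-0.4, -1.1], [1.3, -0.9], [-0.4, 3.8], [0.9, 3.8], [0.8, -0.3], [-2.3, 0.5]]
side -52 [234.22951752  63.00617134]
side 0 [201.09515687  42.91610104]
side 52 [169.22987346  23.59549935]
top -52 [235.36615974 198.07464636]
top 0 [186.78720197 203.34634322]
top 52 [138.15316118 208.62401759]
[491.6660687  265.36687534 115.        ]
```

```bash
cat >> h.py <<'E'
from scipy.spatial.transform import Rotation as R
def frame(yaw): # tool down, tool y at world angle yaw
    y=np.array([np.cos(yaw),np.sin(yaw),0]);z=np.array([0,0,-1.]);return np.c_[np.cross(y,z),y,z]
def plan(pos,yaw,n,start=None):
    o=ctrl.get_obs(); p,Q=start or (o["ee_pos"],R.from_rotvec(o["orientation"]).as_matrix())
    T=frame(yaw); w=R.from_matrix(Q.T@T).as_rotvec()
    rows=[]
    for i in range(n):
        Qi=Q@R.from_rotvec(w*i/n).as_matrix()
        rows.append(np.r_[Qi.T@(np.array(pos)-p)/n/40,np.degrees(w)/n/6])
    a=np.round(rows,3); print("maxabs",abs(a).max()); print(",".join("["+",".join(f"{v:g}" for v in r)+",G]" for r in a+0))
    return np.array(pos,float),T
SC=(548.6,-135.4,-0.182); BK=(491.7,265.4,0.075)
def W(p,q):
    c,s=np.cos(p[2]),np.sin(p[2]); return np.array([p[0]+c*q[0]-s*q[1],p[1]+s*q[0]+c*q[1],q[2]])
E
python3 - <<'E'
from h import *
a=W(SC,(-102,100,170));print(a); s=plan(a,SC[2],19)
E
```

```text
[466.38435619 -18.58994943 170.        ]
maxabs 0.892
[-0.594,-0.665,0.069,0,0,0.731,G],[-0.643,-0.618,0.069,0,0,0.731,G],[-0.688,-0.567,0.069,0,0,0.731,G],[-0.729,-0.513,0.069,0,0,0.731,G],[-0.767,-0.455,0.069,0,0,0.731,G],[-0.799,-0.395,0.069,0,0,0.731,G],[-0.827,-0.333,0.069,0,0,0.731,G],[-0.85,-0.269,0.069,0,0,0.731,G],[-0.868,-0.203,0.069,0,0,0.731,G],[-0.881,-0.136,0.069,0,0,0.731,G],[-0.889,-0.068,0.069,0,0,0.731,G],[-0.892,0,0.069,0,0,0.731,G],[-0.889,0.068,0.069,0,0,0.731,G],[-0.881,0.136,0.069,0,0,0.731,G],[-0.868,0.203,0.069,0,0,0.731,G],[-0.85,0.268,0.069,0,0,0.731,G],[-0.827,0.333,0.069,0,0,0.731,G],[-0.799,0.395,0.069,0,0,0.731,G],[-0.767,0.455,0.069,0,0,0.731,G]
```

```bash
python3 -m jog '[[-0.59,-0.66,0.07,0,0,0.73,0],[-0.64,-0.62,0.07,0,0,0.73,0],[-0.69,-0.57,0.07,0,0,0.73,0],[-0.73,-0.51,0.07,0,0,0.73,0],[-0.77,-0.46,0.07,0,0,0.73,0],[-0.8,-0.4,0.07,0,0,0.73,0],[-0.83,-0.33,0.07,0,0,0.73,0],[-0.85,-0.27,0.07,0,0,0.73,0],[-0.87,-0.2,0.07,0,0,0.73,0],[-0.88,-0.14,0.07,0,0,0.73,0],[-0.89,-0.07,0.07,0,0,0.73,0],[-0.89,0,0.07,0,0,0.73,0],[-0.89,0.07,0.07,0,0,0.73,0],[-0.88,0.14,0.07,0,0,0.73,0],[-0.87,0.2,0.07,0,0,0.73,0],[-0.85,0.27,0.07,0,0,0.73,0],[-0.83,0.33,0.07,0,0,0.73,0],[-0.8,0.4,0.07,0,0,0.73,0],[-0.77,0.45,0.07,0,0,0.73,0],[0,0,0,0,0,0,0]]'; python3 - <<'E'
from h import *
o=ctrl.get_obs();print(o["qpos"],o["width"])
a=W(SC,(-102,100,72));plan(a,SC[2],4)
E
```

```text
t: 2.9
ee_pos: [468.7, -21.9, 169.6]
orientation: [2.417, 2.005, 0.001]
ft_force: [-0.5, 0.5, -0.0]
width: 0.2
grasp_force: 0.0
[-7.17684695e-02  2.73215467e-01  2.00931921e+00 -7.19460977e-04
  8.57254019e-01  1.14543445e-01] 0.18991219587382274
maxabs 0.61
[0.018,-0.019,0.61,0.004,0.001,-0.009,G],[0.018,-0.019,0.61,0.004,0.001,-0.009,G],[0.018,-0.019,0.61,0.004,0.001,-0.009,G],[0.018,-0.018,0.61,0.004,0.001,-0.009,G]
```

```bash
python3 -m jog '[[0.02,-0.02,0.61,0,0,0,0],[0.02,-0.02,0.61,0,0,0,0],[0.02,-0.02,0.61,0,0,0,0],[0.02,-0.02,0.6,0,0,0,0],[0,0,0,0,0,0,0],[0,0,0,0,0,0,0]]'; python3 - <<'E'
from h import *
a=optics.get_image("side");t=optics.get_image("top")
r=lambda i:cv2.resize(i,None,fx=3.8,fy=3.8,interpolation=cv2.INTER_CUBIC)
cv2.imwrite("pics/d1.png",np.vstack([r(a[180:255,240:390]),r(t[160:235,255:405])])[:,:,::-1])
E
```

```text
t: 3.5
ee_pos: [464.0, -14.8, 72.5]
orientation: [-2.411, -2.013, 0.001]
ft_force: [0.7, 0.7, -0.3]
width: 0.4
grasp_force: 0.0
```

View pics/d1.png

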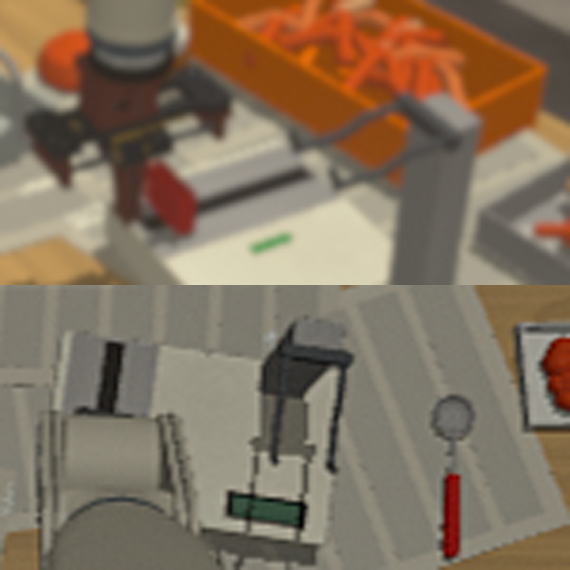

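The closed fingers stand just in front of the knob at side-crop (127,190), in line with its slot. I start pushing.

```bash
python3 -m jog '[[0,0.1,0,0,0,0,0],[0,0.1,0,0,0,0,0],[0,0.1,0,0,0,0,0],[0,0.1,0,0,0,0,0]]'; python3 -m jog '[[0,0.1,0,0,0,0,0],[0,0.05,0,0,0,0,0]]' | grep -E "ee|ft";python3 -m jog '[[0,0.05,0,0,0,0,0],[0,0.05,0,0,0,0,0]]'| grep -E "ee|ft"
```

```text
t: 4.0
ee_pos: [480.7, -18.3, 72.6]
orientation: [2.412, 2.012, 0.001]
ft_force: [0.2, 0.1, 0.2]
width: 0.5
grasp_force: 0.0
ee_pos: [486.4, -19.3, 72.3]
ft_force: [0.3, 0.0, -0.1]
ee_pos: [488.5, -19.7, 72.1]
ft_force: [-5.3, 0.9, 6.0]
```

```bash
python3 -m jog '[[0,0.08,0,0,0,0,0],[0,0.08,0,0,0,0,0],[0,0.08,0,0,0,0,0],[0,0.08,0,0,0,0,0]]'| grep -E "ee|ft"; python3 -m jog '[[0,0.08,0,0,0,0,0],[0,0.08,0,0,0,0,0],[0,0.08,0,0,0,0,0],[0,0.08,0,0,0,0,0]]'| grep -E "ee|ft";python3 -m jog '[[0,0.08,0,0,0,0,0],[0,0.05,0,0,0,0,0],[0,0.05,0,0,0,0,0],[0,0.05,0,0,0,0,0]]'| grep -E "ee|ft"
```

```text
ee_pos: [501.0, -22.0, 72.1]
ft_force: [-5.3, 1.6, 4.6]
ee_pos: [513.6, -24.3, 72.1]
ft_force: [-5.5, 0.9, 5.5]
ee_pos: [522.8, -26.0, 72.1]
ft_force: [-4.9, 0.6, 4.6]
```

```bash
python3 -m jog '[[0,0.03,0,0,0,0,0],[0,0.03,0,0,0,0,0],[0,0.03,0,0,0,0,0]]'| grep -E "ee|ft"
```

```text
ee_pos: [526.5, -26.7, 72.1]
ft_force: [-6.6, 0.5, 4.7]
```

```bash
python3 -m jog '[[0,0.03,0,0,0,0,0],[0,0.03,0,0,0,0,0],[0,0.03,0,0,0,0,0]]'| grep -E "ee|ft"
```

```text
ee_pos: [530.0, -27.3, 72.1]
ft_force: [-5.4, 1.1, 5.1]
```

```bash
python3 -m jog '[[0,0.03,0,0,0,0,0],[0,0.03,0,0,0,0,0],[0,0.03,0,0,0,0,0]]'| grep -E "ee|ft"
```

```text
ee_pos: [533.6, -27.9, 72.1]
ft_force: [-5.2, 1.0, 4.5]
```

```bash
python3 -m jog '[[0,0.03,0,0,0,0,0],[0,0.03,0,0,0,0,0],[0,0.03,0,0,0,0,0]]'| grep -E "ee|ft"
```

```text
ee_pos: [537.1, -28.6, 72.1]
ft_force: [-5.2, 2.0, 4.6]
```

```bash
python3 -m jog '[[0,0.03,0,0,0,0,0],[0,0.03,0,0,0,0,0],[0,0.03,0,0,0,0,0]]'| grep -E "ee|ft"
```

```text
ee_pos: [540.7, -29.2, 72.1]
ft_force: [-4.1, 1.8, 4.5]
```

```bash
python3 -m jog '[[0,0.03,0,0,0,0,0],[0,0.03,0,0,0,0,0],[0,0.03,0,0,0,0,0]]'| grep -E "ee|ft"
```

```text
ee_pos: [544.2, -29.9, 72.1]
ft_force: [-4.9, 1.5, 4.9]
```

```bash
python3 -m jog '[[0,0.03,0,0,0,0,0],[0,0.03,0,0,0,0,0],[0,0.03,0,0,0,0,0]]'| grep -E "ee|ft"
```

```text
ee_pos: [547.8, -30.5, 72.1]
ft_force: [-4.7, 1.6, 5.0]
```

```bash
python3 -m jog '[[0,0.03,0,0,0,0,0],[0,0.03,0,0,0,0,0],[0,0.03,0,0,0,0,0]]'| grep -E "ee|ft"
```

```text
ee_pos: [551.3, -31.1, 72.1]
ft_force: [-4.4, 1.3, 5.0]
```

```bash
python3 -m jog '[[0,0.03,0,0,0,0,0],[0,0.03,0,0,0,0,0],[0,0.03,0,0,0,0,0]]'| grep -E "ee|ft"
```

```text
ee_pos: [554.4, -31.7, 72.1]
ft_force: [-7.2, 2.0, 6.9]
```

The catch is felt at 7.2 N, so I continue in 1 mm steps.

```bash
python3 -m jog '[[0,0.03,0,0,0,0,0]]'| grep -E "ee|ft"
```

```text
ee_pos: [555.4, -31.9, 72.1]
ft_force: [-8.1, 3.2, 6.5]
```

```bash
python3 - <<'E'
from h import *
i=optics.get_image("side")[190:265,250:400]
cv2.imwrite("pics/e1.png",cv2.resize(i,None,fx=4,fy=4,interpolation=cv2.INTER_CUBIC)[:,:,::-1]);print(ctrl.get_obs()["ft_force"])
E
```

```text
[-7.44848125  1.53030851  6.0785333 ]
```

View pics/e1.png

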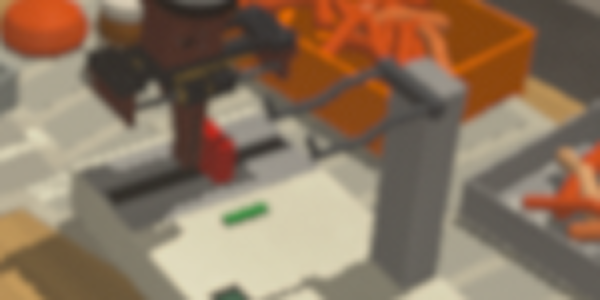

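The flag at crop (245,214) is only slightly raised. I keep going in small steps.

```bash
python3 -m jog '[[0,0.03,0,0,0,0,0]]'| grep -E "ee|ft"
```

```text
ee_pos: [556.5, -32.1, 72.1]
ft_force: [-6.7, 1.9, 6.5]
```

```bash
python3 -m jog '[[0,0.025,0,0,0,0,0]]'| grep -E "ee|ft"
```

```text
ee_pos: [557.5, -32.3, 72.1]
ft_force: [-7.4, 2.5, 6.8]
```

```bash
python3 -m jog '[[0,0.025,0,0,0,0,0]]'| grep -E "ee|ft"
```

```text
ee_pos: [558.5, -32.4, 72.1]
ft_force: [-7.3, 2.9, 7.0]
```

```bash
python3 -m jog '[[0,0.02,0,0,0,0,0]]'| grep -E "ee|ft"
```

```text
ee_pos: [559.2, -32.6, 72.1]
ft_force: [-8.3, 2.3, 7.3]
```

```bash
python3 -m jog '[[0,0.02,0,0,0,0,0]]'| grep -E "ee|ft"
```

```text
ee_pos: [559.6, -32.6, 72.1]
ft_force: [-10.9, 2.8, 10.3]
```

```bash
python3 -m jog '[[0,0.01,0,0,0,0,0]]'| grep -E "ee|ft"
```

```text
ee_pos: [559.6, -32.7, 72.0]
ft_force: [-11.2, 2.7, 10.5]
```

```bash
python3 - <<'E'
from h import *
i=optics.get_image("side")[190:265,250:400];print(ctrl.get_obs()["ft_force"])
cv2.imwrite("pics/e2.png",cv2.resize(i,None,fx=4,fy=4,interpolation=cv2.INTER_CUBIC)[:,:,::-1])
E
```

```text
[-10.0486713    2.29572914   9.27702131]
```

View pics/e2.png

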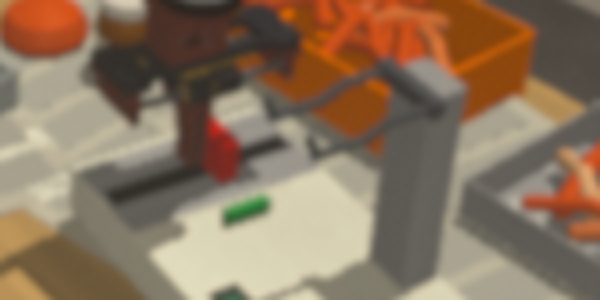

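The flag at (247,209) now stands up with its side face visible. One small extra push will confirm the stop, then I back off.

```bash
python3 -m jog '[[0,0.012,0,0,0,0,0],[0,0,0,0,0,0,0],[0,0,0,0,0,0,0]]'| grep -E "t:|ee|ft"; python3 -m jog '[[0,-0.5,0,0,0,0,0],[0,-0.4,0,0,0,0,0],[0,-0.4,-1,0,0,0,0.5],[0,0,-1,0,0,0,1],[0,0,-1,0,0,0,1]]'; python3 - <<'E'
from h import *
p=W(BK,(0,0,190)); plan(p,BK[2],13)
E
```

```text
t: 9.4
ee_pos: [559.7, -32.7, 72.1]
ft_force: [-11.0, 3.3, 10.6]
t: 9.9
ee_pos: [511.1, -23.9, 193.3]
orientation: [-2.412, -2.012, 0.0]
ft_force: [1.2, 0.1, -0.2]
width: 20.6
grasp_force: 0.0
maxabs 0.558
[0.541,-0.137,0.006,0,0,-0.188,G],[0.543,-0.126,0.006,0,0,-0.188,G],[0.546,-0.115,0.006,0,0,-0.188,G],[0.548,-0.104,0.006,0,0,-0.188,G],[0.55,-0.094,0.006,0,0,-0.188,G],[0.551,-0.083,0.006,0,0,-0.188,G],[0.553,-0.072,0.006,0,0,-0.188,G],[0.554,-0.061,0.006,0,0,-0.188,G],[0.555,-0.05,0.006,0,0,-0.188,G],[0.556,-0.039,0.006,0,0,-0.188,G],[0.557,-0.028,0.006,0,0,-0.188,G],[0.557,-0.017,0.006,0,0,-0.188,G],[0.558,-0.006,0.006,0,0,-0.188,G]
```

```bash
python3 -m jog '[[0.54,-0.14,0,0,0,-0.19,1],[0.54,-0.13,0,0,0,-0.19,1],[0.55,-0.12,0,0,0,-0.19,1],[0.55,-0.1,0,0,0,-0.19,1],[0.55,-0.09,0,0,0,-0.19,1],[0.55,-0.08,0,0,0,-0.19,1],[0.55,-0.07,0,0,0,-0.19,1],[0.55,-0.06,0,0,0,-0.19,1],[0.55,-0.05,0,0,0,-0.19,1],[0.56,-0.04,0,0,0,-0.19,1],[0.56,-0.03,0,0,0,-0.19,1],[0.56,-0.02,0,0,0,-0.19,1],[0.56,-0.01,0,0,0,-0.19,1],[0,0,0,0,0,0,1],[0,0,0,0,0,0,1]]'; python3 - <<'E'
from h import *
p=W(BK,(0,0,96)); plan(p,BK[2],6)
r=lambda i:cv2.resize(i,None,fx=3.8,fy=3.8,interpolation=cv2.INTER_CUBIC)
cv2.imwrite("pics/f1.png",np.vstack([r(optics.get_image("side")[160:235,180:330]),r(optics.get_image("top")[160:235,165:315])])[:,:,::-1])
E
```

```text
t: 11.4
ee_pos: [491.4, 265.4, 192.1]
orientation: [2.132, 2.307, -0.0]
ft_force: [-0.6, -0.3, 0.0]
width: 87.9
grasp_force: 0.0
maxabs 0.4
[0,0.001,0.4,0,0.001,0.006,G],[0,0.001,0.4,0,0.001,0.006,G],[0,0.001,0.4,0,0.001,0.006,G],[0,0.001,0.4,0,0.001,0.006,G],[0,0.001,0.4,0,0.001,0.006,G],[0,0.001,0.4,0,0.001,0.006,G]
```

View pics/f1.png

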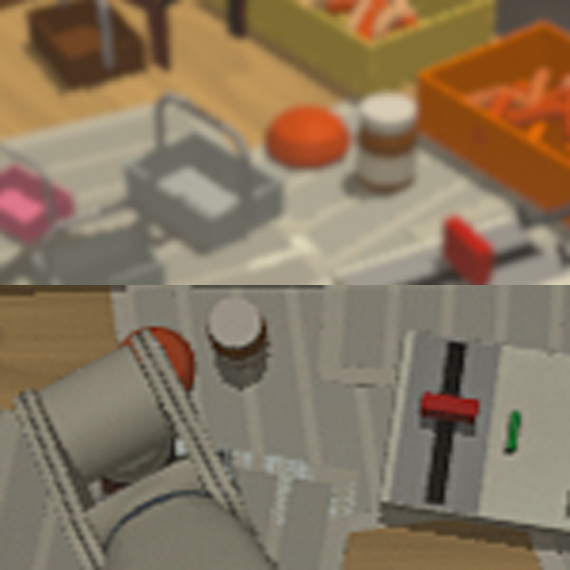

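```bash
python3 -m jog '[[0,0,0.4,0,0,0,1],[0,0,0.4,0,0,0,1],[0,0,0.4,0,0,0,1],[0,0,0.4,0,0,0,1],[0,0,0.4,0,0,0,1],[0,0,0.4,0,0,0,1],[0,0,0,0,0,0,1],[0,0,0,0,0,0,0.5],[0,0,0,0,0,0,0.3],[0,0,0,0,0,0,0],[0,0,0,0,0,0,0],[0,0,0,0,0,0,0],[0,0,0,0,0,0,0],[0,0,0,0,0,0,0],[0,0,0,0,0,0,0]]'; python3 -m jog '[[0,0,-0.2,0,0,0,0],[0,0,-0.4,0,0,0,0],[0,0,-0.4,0,0,0,0],[0,0,0,0,0,0,0],[0,0,0,0,0,0,0]]'
python3 - <<'E'
from h import *
for c in("side","top"):
    im=optics.get_image(c)
    x0=195 if c=="side" else 170; y0=160
    cv2.imwrite(f"pics/g_{c}.png",im[:,:,::-1])
r=lambda i:cv2.resize(i,None,fx=4,fy=4,interpolation=cv2.INTER_CUBIC)
a=cv2.imread("pics/g_side.png")
cv2.imwrite("pics/g1.png",r(a[150:270,190:340]))
E
```

```text
t: 13.0
ee_pos: [491.4, 265.5, 96.3]
orientation: [-2.133, -2.307, 0.0]
ft_force: [-0.3, 0.4, -0.6]
width: 26.9
grasp_force: 0.0
t: 13.5
ee_pos: [491.6, 265.6, 136.6]
orientation: [2.133, 2.306, 0.001]
ft_force: [-0.0, -0.5, -1.0]
width: 0.2
grasp_force: 0.0
```

View pics/g1.png

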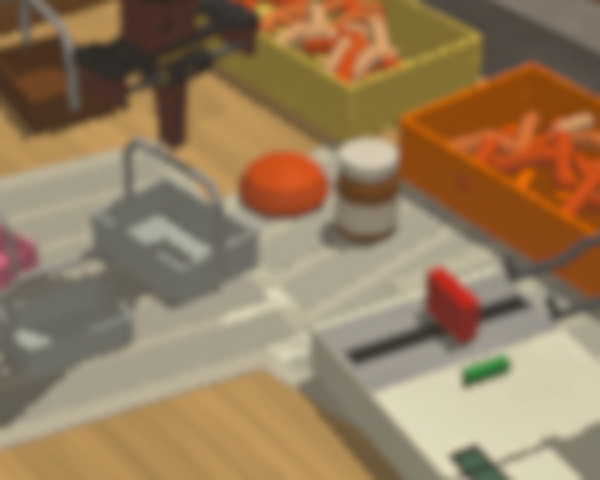

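The fingers had not finished closing before the lift: their tip is at (172,140), just above the undisturbed bar. I'll reopen, go down and close for longer.

```bash
python3 -m jog '[[0,0,-0.3,0,0,0,1],[0,0,0,0,0,0,1],[0,0,0,0,0,0,1],[0,0,0,0,0,0,1],[0,0,0,0,0,0,1],[0,0,0,0,0,0,1],[0,0,0,0,0,0,1],[0,0,0.3,0,0,0,1],[0,0,0.4,0,0,0,1],[0,0,0.4,0,0,0,1],[0,0,0.2,0,0,0,1],[0,0,0,0,0,0,0],[0,0,0,0,0,0,0],[0,0,0,0,0,0,0],[0,0,0,0,0,0,0],[0,0,0,0,0,0,0],[0,0,0,0,0,0,0],[0,0,0,0,0,0,0],[0,0,0,0,0,0,0],[0,0,0,0,0,0,0]]';  python3 -m jog '[[0,0,0,0,0,0,0],[0,0,0,0,0,0,0],[0,0,0,0,0,0,0],[0,0,0,0,0,0,0]]'
```

```text
t: 15.6
ee_pos: [491.4, 265.4, 96.3]
orientation: [2.133, 2.307, -0.0]
ft_force: [-0.3, -0.1, -0.2]
width: 19.5
grasp_force: 0.0
t: 16.0
ee_pos: [491.6, 265.5, 96.3]
orientation: [2.133, 2.306, 0.0]
ft_force: [0.8, 0.1, -0.3]
width: 8.9
grasp_force: 30.0
```

```bash
python3 -m jog '[[0,0,-0.1,0,0,0,0],[0,0,-0.3,0,0,0,0],[0,0,-0.5,0,0,0,0],[0,0,-0.6,0,0,0,0],[0,0,-0.6,0,0,0,0],[0,0,-0.6,0,0,0,0],[0,0,-0.6,0,0,0,0],[0,0,-0.4,0,0,0,0],[0,0,-0.3,0,0,0,0],[0,0,-0.1,0,0,0,0],[0,0,0,0,0,0,0],[0,0,0,0,0,0,0]]'; python3 - <<'E'
from h import *
p=W(SC,(-130,-91,259)); print(p);plan(p,SC[2],20)
E
```

```text
t: 17.2
ee_pos: [490.9, 265.2, 259.5]
orientation: [-2.133, -2.306, 0.002]
ft_force: [-0.2, -0.6, -2.5]
width: 9.1
grasp_force: 30.0
[ 404.27640536 -201.36741644  259.        ]
maxabs 0.593
[-0.573,-0.153,0.001,-0.001,0,0.124,G],[-0.575,-0.146,0.001,-0.001,0,0.124,G],[-0.577,-0.139,0.001,-0.001,0,0.124,G],[-0.578,-0.131,0.001,-0.001,0,0.124,G],[-0.58,-0.123,0.001,-0.001,0,0.124,G],[-0.582,-0.116,0.001,-0.001,0,0.124,G],[-0.583,-0.108,0.001,-0.001,0,0.124,G],[-0.585,-0.101,0.001,-0.001,0,0.124,G],[-0.586,-0.093,0.001,-0.001,0,0.124,G],[-0.587,-0.085,0.001,-0.001,0,0.124,G],[-0.588,-0.078,0.001,-0.001,0,0.124,G],[-0.589,-0.07,0.001,-0.001,0,0.124,G],[-0.59,-0.063,0.001,-0.001,0,0.124,G],[-0.591,-0.055,0.001,-0.001,0,0.124,G],[-0.591,-0.047,0.001,-0.001,0,0.124,G],[-0.592,-0.039,0.001,-0.001,0,0.124,G],[-0.592,-0.032,0.001,-0.001,0,0.124,G],[-0.593,-0.024,0.001,-0.001,0,0.124,G],[-0.593,-0.016,0.001,-0.001,0,0.124,G],[-0.593,-0.009,0.001,-0.001,0,0.124,G]
```

```bash
python3 -m jog '[[-0.29,-0.08,0,0,0,0.1,0],[-0.28,-0.07,0,0,0,0.1,0],[-0.58,-0.15,0,0,0,0.12,0],[-0.58,-0.14,0,0,0,0.12,0],[-0.58,-0.13,0,0,0,0.12,0],[-0.58,-0.12,0,0,0,0.12,0],[-0.58,-0.12,0,0,0,0.12,0],[-0.58,-0.11,0,0,0,0.12,0],[-0.58,-0.1,0,0,0,0.12,0],[-0.59,-0.09,0,0,0,0.12,0],[-0.59,-0.09,0,0,0,0.12,0],[-0.59,-0.08,0,0,0,0.12,0],[-0.59,-0.07,0,0,0,0.12,0],[-0.59,-0.06,0,0,0,0.12,0],[-0.59,-0.06,0,0,0,0.12,0],[-0.59,-0.05,0,0,0,0.12,0],[-0.59,-0.04,0,0,0,0.12,0],[-0.59,-0.03,0,0,0,0.12,0],[-0.59,-0.02,0,0,0,0.12,0],[-0.59,-0.02,0,0,0,0.12,0]]'; python3 -m jog '[[-0.4,-0.01,0,0,0,0.1,0],[-0.2,-0.01,0,0,0,0,0],[0,0,0,0,0,0,0],[0,0,0,0,0,0,0],[0,0,0,0,0,0,0]]'
python3 - <<'E'
from h import *
p=W(SC,(-85,-91,259)); s=plan(p,SC[2],5);
ims={c:optics.get_image(c) for c in C}
for c in C: cv2.imwrite(f"pics/h_{c}.png",ims[c][:,:,::-1])
r=lambda i:cv2.resize(i,None,fx=3.8,fy=3.8,interpolation=cv2.INTER_CUBIC)
cv2.imwrite("pics/h1.png",np.hstack([r(ims["side"][170:310,240:370]),r(ims["top"][160:300,290:370])])[:,:,::-1])
E
```

```text
t: 19.2
ee_pos: [405.6, -178.5, 260.0]
orientation: [-2.402, -2.024, 0.001]
ft_force: [0.6, -0.0, -2.9]
width: 9.5
grasp_force: 30.0
t: 19.7
ee_pos: [401.9, -200.1, 260.2]
orientation: [-2.411, -2.014, -0.0]
ft_force: [1.3, 0.5, -3.2]
width: 9.0
grasp_force: 30.0
maxabs 0.238
[-0.005,0.238,0.006,-0.001,-0.001,0.006,G],[-0.005,0.238,0.006,-0.001,-0.001,0.006,G],[-0.004,0.238,0.006,-0.001,-0.001,0.006,G],[-0.004,0.238,0.006,-0.001,-0.001,0.006,G],[-0.004,0.238,0.006,-0.001,-0.001,0.006,G]
```

View pics/h1.png

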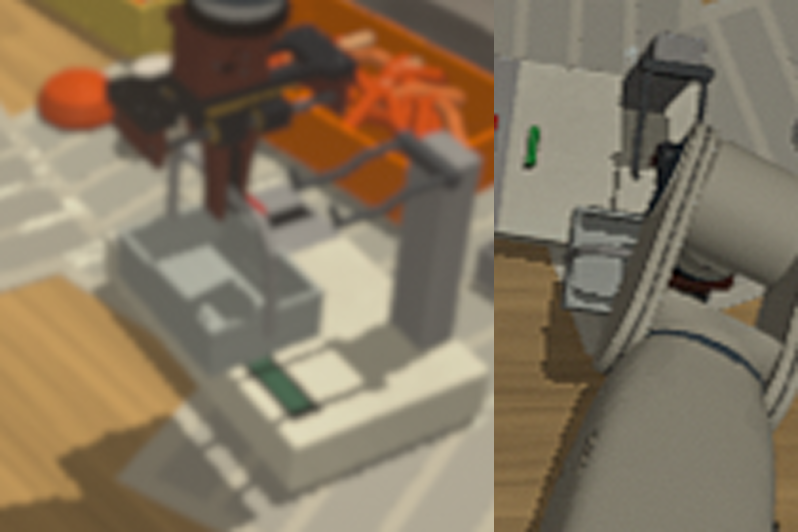

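The basket hangs upright in the grip: handle legs at (172,190) and (268,300), in front of the prong tips at (300,180) and (340,215). I move in over the tips, then lower.

```bash
python3 -m jog '[[0,0.08,0,0,0,0,0],[0,0.15,0,0,0,0,0],[0,0.2,0,0,0,0,0],[-0.02,0.2,0,0,0,0,0],[0,0.2,0,0,0,0,0],[0,0.2,0,0,0,0,0]]'|grep -E "ee|ft"; python3 -m jog '[[0,0.2,0,0,0,0,0],[0,0.2,0,0,0,0,0],[0,0.2,0,0,0,0,0],[0,0.2,0,0,0,0,0],[0,0.2,0,0,0,0,0],[0,0.2,0,0,0,0,0]]'|grep -E "ee|ft";python3 -m jog '[[0,0.2,0,0,0,0,0],[0,0.15,0,0,0,0,0],[0,0.1,0,0,0,0,0],[0,0,0,0,0,0,0],[0,0,0,0,0,0,0],[0,0,0,0,0,0,0]]'
python3 - <<'E'
from h import *
plan(W(SC,(-25,-90,225)),SC[2],6)
for n in("basket","scale"):
  for d in optics.masks_of(n,"side")[:3]:print(n,d["conf"],d["extent"])
E
```

```text
ee_pos: [443.3, -209.1, 260.2]
ft_force: [0.3, -0.3, -3.4]
ee_pos: [490.3, -217.6, 260.3]
ft_force: [0.2, 0.0, -3.3]
t: 21.6
ee_pos: [507.1, -220.6, 260.2]
orientation: [-2.411, -2.013, 0.0]
ft_force: [-0.6, -0.5, -3.6]
width: 9.3
grasp_force: 30.0
maxabs 0.147
[0.005,0.002,0.147,-0.001,0,0.004,G],[0.005,0.002,0.147,-0.001,0,0.004,G],[0.005,0.002,0.147,-0.001,0,0.004,G],[0.005,0.002,0.147,-0.001,0,0.004,G],[0.005,0.002,0.147,-0.001,0,0.004,G],[0.005,0.002,0.147,-0.001,0,0.004,G]
basket 0.94 [206.1, 231.4, 36.3, 26.3]
basket 0.78 [300.3, 237.7, 52.4, 62.6]
basket 0.7 [185.6, 210.6, 29.9, 30.2]
```

Lowering slowly and watching the weight come off.

```bash
python3 -m jog '[[0,0,0.1,0,0,0,0],[0,0,0.15,0,0,0,0],[0,0,0.15,0,0,0,0],[0,0,0.1,0,0,0,0],[0,0,0.05,0,0,0,0],[0,0,0,0,0,0,0]]'|grep -E "ee|ft"; python3 -m jog '[[0,0,0.05,0,0,0,0],[0,0,0.05,0,0,0,0],[0,0,0.05,0,0,0,0],[0,0,0,0,0,0,0]]'|grep -E "ee|ft"
```

```text
ee_pos: [507.2, -220.6, 237.8]
ft_force: [0.2, 0.4, -2.7]
ee_pos: [507.2, -220.6, 232.0]
ft_force: [0.1, 0.1, -3.5]
```

```bash
python3 -m jog '[[0,0,0.05,0,0,0,0],[0,0,0.05,0,0,0,0],[0,0,0,0,0,0,0]]'|grep -E "ee|ft"
```

```text
ee_pos: [507.2, -220.6, 228.0]
ft_force: [0.0, -0.0, -2.8]
```

```bash
python3 -m jog '[[0,0,0.03,0,0,0,0],[0,0,0.03,0,0,0,0],[0,0,0,0,0,0,0]]'|grep -E "ee|ft"
```

```text
ee_pos: [507.3, -220.7, 225.7]
ft_force: [0.4, -0.4, -2.5]
```

```bash
python3 -m jog '[[0,0,0.02,0,0,0,0],[0,0,0.02,0,0,0,0],[0,0,0,0,0,0,0]]'|grep -E "ee|ft"
```

```text
ee_pos: [507.5, -220.7, 224.5]
ft_force: [-0.8, -0.3, -1.0]
```

Contact is at TCP z of about 225, so the bar is at 244 mm as it should be. A little more, then I open.

```bash
python3 -m jog '[[0,0,0.02,0,0,0,0],[0,0,0,0,0,0,0]]'|grep -E "ee|ft"; python3 -m jog '[[0,0,0,0,0,0,0.15],[0,0,0,0,0,0,0.25],[0,0,0,0,0,0,0.4],[0,0,0,0,0,0,0.5],[0,0,0,0,0,0,0.5],[0,0,0,0,0,0,0.5],[0,0,0,0,0,0,0.5],[0,0,0,0,0,0,0.5]]'
```

```text
ee_pos: [507.5, -220.8, 224.3]
ft_force: [-1.9, 0.8, 5.5]
t: 24.6
ee_pos: [507.4, -220.7, 223.5]
orientation: [-2.412, -2.013, 0.0]
ft_force: [-0.1, 0.2, 0.6]
width: 43.7
grasp_force: 0.0
```

```bash
python3 -m jog '[[0,0,-0.1,0,0,0,0.5],[0,0,-0.3,0,0,0,0.5],[0,0,-0.6,0,0,0,0.5],[0,0,-1,0,0,0,0.5],[0,0,-1,0,0,0,0.5],[0,0,-1,0,0,0,0.5],[0,-0.5,-0.5,0,0,0,0.5],[0,-1,0,0,0,0,0.5],[0,-1,0,0,0,0,0.5],[0,-0.5,0,0,0,0,0.5],[0,0,0,0,0,0,0.5],[0,0,0,0,0,0,0.5]]'; python3 - <<'E'
from h import *
import time
def grab():
    b=optics.get_image("side"); m=[d for d in optics.masks_of("basket","side") if d["extent"][0]>260]
    return b,[(round(d["conf"],2),np.round(d["extent"],1).tolist()) for d in m]
a,m=grab();print(m)
b,m=grab();print(m)
print("diff px in basket area",(abs(a.astype(int)-b).max(2)[190:300,260:360]>40).sum())
cx=W(SC,(-25,-90,244))
sb=(SC[0],SC[1],SC[2])
pts=[(-25+i,-90+j,244-115+k) for i,j,k in [(-50,70,45),(-50,-70,45),(50,-70,45),(-50,-70,0)]]
print("expected pan L,N,R,bottom",[np.round(proj("side",W(sb,q))[0],0).tolist() for q in pts])
g=optics.masks_of("basket","top");print([(round(d["conf"],2),np.round(d["extent"],1).tolist()) for d in g if d["extent"][0]>260])
print([np.round(proj("top",W(sb,(-25+i,-90+j,174)))[0],0).tolist() for i,j in((-50,70),(-50,-70),(50,70),(50,-70))])
E
```

```text
t: 25.8
ee_pos: [389.7, -199.5, 404.7]
orientation: [2.41, 2.012, 0.002]
ft_force: [1.6, 0.2, 0.2]
width: 43.7
grasp_force: 0.0
[(0.96, [326.8, 237.2, 53.4, 59.9])]
[(0.6, [329.7, 236.9, 50.8, 56.1])]
diff px in basket area 0
expected pan L,N,R,bottom [[301.0, 231.0], [326.0, 257.0], [354.0, 247.0], [325.0, 268.0]]
[(0.95, [319.4, 228.5, 16.5, 30.8])]
[[312.0, 213.0], [348.0, 219.0], [315.0, 188.0], [350.0, 194.0]]
```

The side mask (columns 300–353, bottom row 267) matches the pan predicted for a properly seated basket (301–354, 268), and it is still. I check the flag numerically, then hand in.

```bash
python3 - <<'E'
from h import *
def g(i): h=cv2.cvtColor(i[225:255,295:330],cv2.COLOR_RGB2HSV); return int(cv2.inRange(h,(45,120,40),(80,255,255)).sum()/255)
print("green px before",g(cv2.imread("pics/side0.png")[:,:,::-1]),"at stop",g(cv2.imread("pics/g_side.png")[:,:,::-1]),"now",g(optics.get_image("side")))
print(ctrl.close_job())
E
```

```text
green px before 0 at stop 12 now 0
the job is handed in; nothing more can be done
None
```

The job is handed in, and by my checks both steps are done: I pushed the knob gently to its stop (about 11 N, flag seen up), and the basket hangs upright and still on both prongs. The last flag check found no green because the hung basket hides the flag, so I last saw it up before hanging, and `close_job()` returned no verdict.

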